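# Isolate an air outlet at the bench valve box

## Task

Shut off the air to the tagged outlet of the bench's valve box: push the sliding cover all the way to the right until the valves are uncovered, then push the handle that carries the round steel disc clockwise until it is fully shut against its stop. Push with the fingers only, without gripping the cover's bar or the handle. Leave the cover open, the other handle as it is, and everything lying about in its place.

Things in the scene. Friction and masses are not known exactly. Their poses are not given: they have to be found in the camera images.
- valve_box: the bench's compressed-air valve box, a fixed grey sheet-steel enclosure 300 mm (its x) by 340 mm (y) by 90 mm high, 4 mm walls. Origin under its centre, on the bench; x points away from the robot, y to the robot's left (turned up to 13 degrees). Guides along its front and rear edges rise to 100 mm and reach 10 mm inwards; couplings stick out 44 mm from the left wall, a gauge 30 mm from the right wall
- chamber (a point): centre of the mouth of the valve chamber, 90 mm above the bench. The chamber is the left half of the box, open at the top: 292 mm along the box's x, 166 mm along y. Two valves stand in it, hidden under the sliding cover; the right half of the box's top is a fixed plate. Besides the two handles and their stems nothing in it rises above 52 mm over the bench
- cover (a joint): travel of the sliding cover, in m: 0 = chamber covered, 0.155 = against its stop, chamber open. It moves to the right (the box's -y), over the fixed half of the top. It resists with about 4 N and stays where it is left. Starts at 0 to 0.03
- cover_bar (a point): centre of the cover's handle bar. The cover is a bare metal plate 288 x 165 x 4 mm, its upper face 95 mm above the bench. In its middle stands a D-handle whose straight bar runs along the box's x: 120 mm long, 12 mm thick (along y), 105 to 118 mm above the bench, on two end posts. The bar moves with the cover
- marked_handle (a joint): angle of the marked valve's handle, in rad: 0 = open, it lies along its pipe and points to the box's +y; 1.571 = shut, against its stop, it lies across the pipe and points to the box's +x (away from the robot). It turns clockwise seen from above about its upright stem, needs about 0.45 N m and stays where it is left. Starts at 0 to 0.25
- marked_stem (a point): upright turning axis of the marked handle, 72 mm above the bench (mid-thickness of the handle). It is the front or the rear one of two: stems at x -80 mm (front) or +48 mm (rear), y +50 mm in the box's frame. The marked handle carries a flat round steel disc, 34 mm across, riveted on top 36 mm from the stem, its top 80 mm above the bench
- marked_tip (a point): point on the centre line of the marked handle, 68 mm out from its stem, at mid-thickness (72 mm above the bench). The handle is a flat bar in a black sleeve, 20 mm wide, 9 mm thick (68 to 77 mm above the bench), ending 85 mm from the stem
- plain_handle (a joint): angle of the other valve's handle, which has no disc but is otherwise the same; to be left as it is. Same meaning of the values. Starts at 0 to 0.25
- plain_tip (a point): point on the centre line of the other handle, 68 mm out from its stem, 72 mm above the bench
- nipple: a small loose hose nipple, 20 mm across and 38 mm tall, standing in the rear outer corner of the valve chamber; origin under its centre
- spanner: a steel spanner 170 mm long lying on the bench in front of the valve box; origin under its middle
- screwdriver: a screwdriver 170 mm long lying on the bench to the right of the box; origin under its middle
- tape: a roll of thread tape, 54 mm across and 13 mm high, lying on the bench to the left of the box; origin under its centre
- blowgun: an air blow gun, about 180 x 120 x 26 mm, lying on the bench to the left of the box beyond the outlet couplings; origin under the middle of its grip
- oil_can: an upright oil bottle, 56 mm across and 150 mm tall, on the bench to the right of the box near its rear corner; origin under its centre
- grease_jar: a closed jar, 68 mm across and 60 mm tall, on the bench to the right of the box, beyond the screwdriver; origin under its centre

How it is judged:
On the way, in this order (a step that is already met when the one before it is completed fails the run):
1. the cover is slid fully aside (value of joint cover above 0.14 m), for 0.2 s.
2. the marked handle is pushed fully shut (value of joint marked_handle above 1.48 rad), for 0.2 s.
At the end, for the whole second after the job is handed in: The cover is open by at least 140 of its 155 mm, the marked handle is within about 5 degrees of its shut stop (above 1.48 of 1.571 rad), both are at rest, the tip of the other handle is within 15 mm of where it was and every loose thing within 20 mm of its place (value of joint cover above 0.14 m and value of joint marked_handle above 1.48 rad and velocity of joint cover between -0.01 and 0.01 m/s and velocity of joint marked_handle between -0.05 and 0.05 rad/s and distance of plain_tip from where it was at the start of the episode below 0.015 m and distance of each of nipple, spanner, screwdriver, tape, blowgun, oil_can, grease_jar from where it was at the start of the episode below 0.02 m); the robot touches nothing.
It fails at once if the other handle is moved (its tip by more than 15 mm) (distance of plain_tip from where it was at the start of the episode above 0.015 m).
It fails at once if a bystander is moved, lifted or knocked over (more than 20 mm) (distance of any of nipple, spanner, screwdriver, tape, blowgun, oil_can, grease_jar from where it was at the start of the episode above 0.02 m).
It fails at once if the cover's bar is gripped: the fingers press on both its long sides at once (contact force between the fingers and cover_c2 above 1.5 N and contact force between the fingers and cover_c3 above 1.5 N).
It fails at once if the marked handle is gripped: the fingers press on both its long sides at once ((contact force between the fingers and marked_handle_c1 above 1.5 N or contact force between the fingers and marked_handle_c4 above 1.5 N) and (contact force between the fingers and marked_handle_c2 above 1.5 N or contact force between the fingers and marked_handle_c5 above 1.5 N)).
It also fails if it takes over 51 s, if anything falls off the work surface, if the arm or the gripper's body presses on something with over 40 N, if the wrist force passes 120 N, or if a joint passes its speed limit or range.

## Robot

A 7-joint arm with a two-finger parallel gripper is mounted at the origin on the work surface. World frame = base frame: x ahead of the robot, y to its left, z up, the work surface at z = 0. Lengths are in m, angles in rad, forces in N, time in s.
With the tool pointing down it reaches from about 0.35 to 0.9 m from the base axis. Payload 19.9 kg.
Tool frame: the origin (TCP) lies at the very end of the fingers, on their centre line; the grasp point (between the pads) lies 19 mm behind it (bot.tcp_to_grasp is the distance from the TCP to the grasp point, in m); z points along the fingers, y is the line along which they close (so a half turn about z gives the same grasp; the last joint's range is limited). The gripper opens to 85 mm and grips with 20 to 120 N. Pads are 22 mm wide; open, the fingers measure 114 mm over their backs; the gripper's body (76 mm by 85 mm) begins 54 mm behind the grasp point. The pads swing forward as they close: fully open they stand 13 mm farther back than shut.
Start: joints at [1.127, 0.417, -0.01, 1.614, 0.005, 1.111, -0.053], TCP at [0.245, -0.575, 0.231] pointing down, gripper open.
Joint ranges: [-2.81, 2.81], [-0.39, 2.02], [-1.27, 1.25], [0.06, 2.57], [-1.19, 4.33], [0.19, 2], [-2.82, 2.82]. Speed limits (rad/s): [1.89, 1.89, 2.39, 2.39, 3.01, 3.01, 3.01].

## Interface

Orientations are given as a unit quaternion [x, y, z, w].
In Python, from rig import get_obs, cams, bot gives the robot as it stands.
- The arm moves only by the tool arm_command, never from a script. Its argument "plan" is text: rows parted by semicolons, each of 7 numbers parted by spaces: the turn, a rotation vector about the world's x, y, z in rad, then the shift along the world's x, y, z in cm, then the closure, from -1 (fully open) to 1 (shut). A call has 1 to 20 rows; each row shifts and turns the commanded pose from where the row before left it; what a row does not reach is not made up. A row lasts 1/12 s, in which the tool goes at most 41.7 mm and 7.16 degrees, less where a joint would pass 70% of its speed; a pose out of reach is approached as far as the arm can. A call with a gripper value outside its range is refused whole. The fingers move at their own pace and stop on an object; "newtons" is the grip in N (left out, the last holds). Time passes only in rows, so rows that do not move let the fingers close. It gives the time, the measured TCP pose, the force, the opening and the grip force at its end, in the units of the state.
- get_obs(): the state, without advancing time (a new reading comes with each control period).
- cams.get_image(name): name is "side" or "top"; returns the picture (420x560x3 uint8, red, green, blue); there is no depth.
- cams.camera_model(name): a dict with "vfov" (degrees; the focal length in pixels is half the picture's height over the tangent of half this angle, whatever the lens; pixels are square), "cx", "cy" (the principal point, pixels), "R" (3x3) and "t" (3): a world point X has camera coordinates R X + t. Camera axes: x right, y down, z forward; pixel columns grow to the right and rows downward; lengths in m; the calibration is good to about 2 mm. A picture is of the moment at which its call begins. camera_model takes no time and is no camera call.
- bot.sign_off(): hands the job in; it is judged then, once.
The state is a dict: "clock": time; "joint_pos": joint angles; "joint_velocities": joint speeds; "joint_torque": joint torques, N m; "eef_pos": TCP position; "eef_rot": TCP orientation; "contact_force": force on the tool from outside, world axes, zero at the start; "torque": the same for the moment, N m; "opening": opening from 0.0 (shut) to 1.0 (fully open); "grasp_force": force on a finger pad.
Only numpy, scipy, OpenCV 4.12 (cv2) and the standard library are available. Lean on these libraries where they do the work, as an engineer would, in place of code of your own. Each camera call takes 0.05 s, during which the arm holds its last target. There are 200 camera calls.

## Working session

There is one attempt and no reset: what is moved stays moved. The work goes in short steps, Python scripts to look and compute and a tool call to move; the robot and the scene stay as the last step left them, time stands still between calls to the robot, and variables do not carry over. Pictures are saved under pics/ and viewed, at most 10 in all, crops included, and the job is handed in when it is done.

Besides the shell and the picture viewer there is one more tool, called after "Request:" as name(argument=value, ...) on one line, values as JSON. arm_command: Moves the arm, as the interface text tells. Its arguments: {"type":"object","properties":{"plan":{"type":"string"},"newtons":{"type":"number"}},"required":["plan"]}

```bash
mkdir -p pics; python3 - <<'E'
from rig import get_obs,cams,bot
import cv2,numpy as np
for n in("top","side"):
    cv2.imwrite(f"pics/{n}0.png",cams.get_image(n)[:,:,::-1]); m=cams.camera_model(n); print(n,m)
o=get_obs(); print(o)
E
```

```text
top {'vfov': 55.745312721833805, 'cx': 281.11302388328915, 'cy': 203.91894206476755, 'R': array([[-0.00418466, -0.99960111,  0.02793046],
       [-0.99901859,  0.00294735, -0.04419468],
       [ 0.04409473, -0.02808799, -0.99863242]]), 't': array([-4.74674042e-04,  5.53088004e-01,  1.06697647e+00])}
side {'vfov': 57.46397654822127, 'cx': 280.56768165961455, 'cy': 210.56659524717344, 'R': array([[-0.90769876, -0.41907401,  0.02144599],
       [-0.22667052,  0.44666771, -0.8655105 ],
       [ 0.35313372, -0.79048399, -0.50043145]]), 't': array([0.52854716, 0.2213359 , 0.64409388])}
{'clock': 0.1, 'joint_pos': array([ 1.12652116,  0.41793748, -0.01029364,  1.61409548,  0.00472431,
        1.11067555, -0.05299985]), 'joint_velocities': array([ 9.26872311e-04, -2.39346321e-03, -1.02261408e-03,  1.34257911e-05,
       -6.66746427e-04,  5.80914995e-04,  1.16072156e-03]), 'joint_torque': array([ 8.78365991e-04, -8.65820861e+01,  6.80043362e-01, -4.35631835e+01,
        1.91075524e-02,  4.96192471e-03,  7.59149714e-06]), 'eef_pos': array([ 0.24484736, -0.57471945,  0.23071616]), 'eef_rot': array([ 9.79788786e-01,  2.00034085e-01, -1.62938448e-04, -5.21722330e-04]), 'contact_force': array([ 0.67145135,  0.72749859, -0.49662551]), 'torque': array([-0.07103891,  0.05191037, -0.01750267]), 'grasp_force': 0.0, 'opening': 1.0001726762295844}
```

View pics/top0.png

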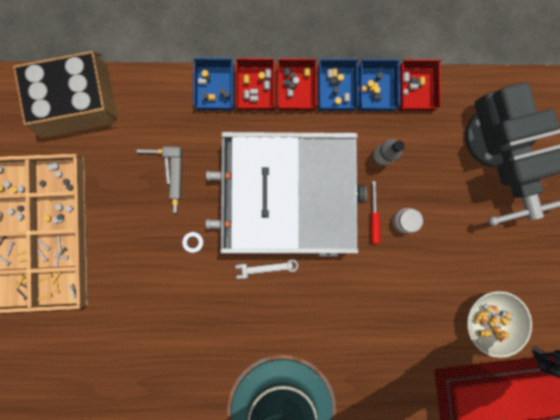

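View pics/side0.png

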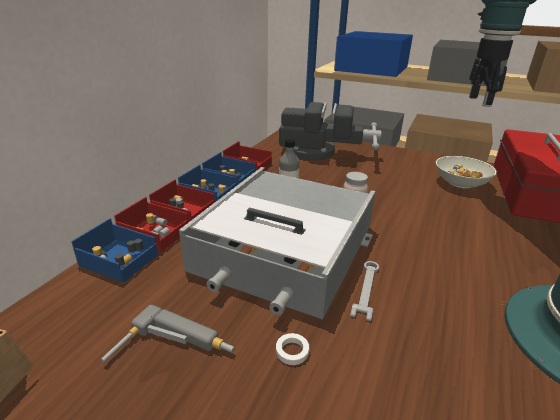

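The top view shows the box between about (222,133) and (358,254), barely turned. The cover bar is black at about (265,192), the left strip is slightly open, and the arm is clear of the box. The side view agrees. Next I'll measure the bar and the box edges.

```bash
cat > h.py <<'E'
from rig import get_obs,cams,bot
import cv2,numpy as np
def ray(n,uv,z):
    m=cams.camera_model(n);f=210/np.tan(np.radians(m["vfov"]/2));R=np.array(m["R"]);t=np.array(m["t"])
    d=R.T@np.array([(uv[0]-m["cx"])/f,(uv[1]-m["cy"])/f,1]);c=-R.T@t
    return c+d*(z-c[2])/d[2]
def pix(n,X):
    m=cams.camera_model(n);f=210/np.tan(np.radians(m["vfov"]/2));p=np.array(m["R"])@X+m["t"]
    return np.array([m["cx"]+f*p[0]/p[2],m["cy"]+f*p[1]/p[2]])
def blob(mask,x0,y0,x1,y1):
    k=np.zeros_like(mask);k[y0:y1,x0:x1]=mask[y0:y1,x0:x1]
    n,l,s,c=cv2.connectedComponentsWithStats(k.astype(np.uint8))
    return [(s[i],c[i],np.argwhere(l==i)[:,::-1]) for i in range(1,n) if s[i][4]>15]
E
python3 - <<'E'
from h import *
t=cv2.imread("pics/top0.png").astype(int);s=cv2.imread("pics/side0.png").astype(int)
for n,im,b,z in(("top",t,(245,155,290,230),.118),("side",s,(240,200,312,240),.112)):
    for st,c,p in blob(im.max(2)<90,*b): print(n,st,c,ray(n,c,z))
    if n=="top":
        (cc,wh,a)=cv2.minAreaRect(p.astype(np.float32));print(wh,a)
# box mask: low saturation vs wood
g=(t.max(2)-t.min(2)<25)&(t.max(2)>80)
bl=max(blob(g,205,120,375,265),key=lambda q:q[0][4]);print(bl[0])
r=cv2.minAreaRect(bl[2].astype(np.float32));print(r)
k=cv2.morphologyEx(g[:265].astype(np.uint8),cv2.MORPH_OPEN,np.ones((21,21)))
p=max(blob(k>0,205,120,375,265),key=lambda q:q[0][4])[2]
r=cv2.minAreaRect(p.astype(np.float32));print(r)
P=[ray("top",q,.1)for q in cv2.boxPoints(r)];print(np.round(P,4));print([np.linalg.norm(P[i]-P[i-1])for i in range(4)])
cv2.imwrite("pics/c0.png",cv2.resize(cv2.imread("pics/top0.png")[120:265,200:400],None,fx=4,fy=4,interpolation=2))
E
```

```text
top [263 211   4   6  19] [264.15789474 213.63157895] [0.52475898 0.04210734 0.118     ]
(5.0, 3.0) 90.0
side [245 209  60  25 441] [275.09070295 219.35147392] [0.57324759 0.05092074 0.112     ]
[  206   132   153   125 16595]
((281.88275146484375, 193.9019775390625), (152.20628356933594, 123.36922454833984), 0.6160598397254944)
((291.0, 193.0), (120.0, 130.0), 90.0)
[[ 0.7276  0.1375  0.1   ]
 [ 0.7282 -0.1903  0.1   ]
 [ 0.426  -0.1865  0.1   ]
 [ 0.4281  0.1369  0.1   ]]
[np.float64(0.2994624227760766), np.float64(0.32773890873804945), np.float64(0.3022364431255815), np.float64(0.3233676987050229)]
```

View pics/c0.png

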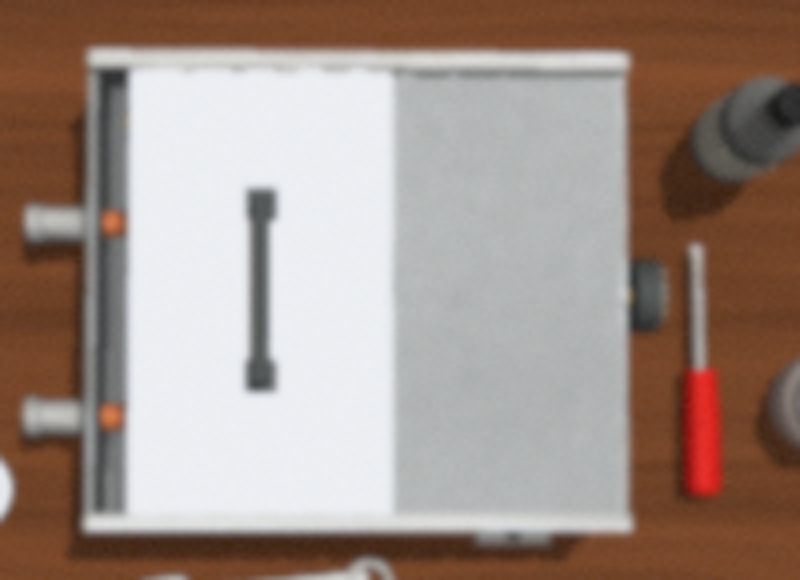

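The crop shows guide corners at crop pixels (88,48), (630,53), (633,531) and (82,533), and the bar centre at (260,290), spanning rows 187–391. The cover's left edge is at column 127.

```bash
python3 - <<'E'
from h import *
f=lambda u,v:(u/4+199.6,v/4+119.6)
P=[ray("top",f(*q),.1)for q in((88,48),(630,53),(633,531),(82,533))]
C=np.mean(P,0);print(np.round(P,4),C)
print([np.linalg.norm(P[i]-P[i-1])for i in range(4)])
l=(P[0]+P[3])/2-(P[1]+P[2])/2;print("yaw",np.arctan2(-l[0],l[1]))
d=(P[0]+P[1]-P[2]-P[3]);print("yaw2",np.arctan2(d[1],d[0]))
for q in((260,187),(260,290),(260,391)):print("bar",ray("top",f(*q),.118))
print("left edge",ray("top",f(127,290),.095),"left wall",ray("top",f(88,290),.09))
from scipy.spatial.transform import Rotation as Ro
print(Ro.from_quat(get_obs()["eef_rot"]).as_matrix())
E
```

```text
[[ 0.7311  0.1485  0.1   ]
 [ 0.7286 -0.1931  0.1   ]
 [ 0.4276 -0.1911  0.1   ]
 [ 0.4286  0.1514  0.1   ]] [ 0.57896775 -0.02107058  0.1       ]
[np.float64(0.3025314135791299), np.float64(0.34154674852206984), np.float64(0.30102182681418627), np.float64(0.34256490167570525)]
yaw -0.004951005654297827
yaw2 -0.008122777707430088
bar [0.6409891  0.04075392 0.118     ]
bar [0.57753499 0.04090298 0.118     ]
bar [0.51566574 0.04104832 0.118     ]
left edge [0.57941571 0.12439469 0.095     ] left wall [0.5798389  0.14932038 0.09      ]
[[ 9.19972677e-01  3.91982137e-01 -5.28015026e-04]
 [ 3.91982477e-01 -9.19972185e-01  9.57168891e-04]
 [-1.10566030e-04 -1.08754186e-03 -9.99999403e-01]]
```

Request:
arm_command(plan="0 0 -0.1 1.66 3.25 0 1;0 0 -0.1 1.66 3.25 0 1;0 0 -0.1 1.66 3.25 0 1;0 0 -0.1 1.66 3.25 0 1;0 0 0 1.66 3.25 0 1;0 0 0 1.66 3.25 0 1;0 0 0 1.66 3.25 0 1;0 0 0 1.66 3.25 0 1;0 0 0 1.66 3.25 0 1;0 0 0 1.66 3.25 0 1;0 0 0 1.66 3.25 0 1;0 0 0 1.66 3.25 0 1;0 0 0 1.66 3.25 0 1;0 0 0 1.66 3.25 0 1;0 0 0 1.66 3.25 0 1;0 0 0 1.66 3.25 0 1;0 0 0 1.66 3.25 0 1;0 0 0 1.66 3.25 0 1;0 0 0 1.66 3.25 0 1;0 0 0 1.66 3.25 0 1", newtons=20)

```text
clock: 1.77
eef_pos: [0.5774, 0.0767, 0.231]
eef_rot: [1.0, 0.001, -0.0, -0.0]
contact_force: [0.3, -0.9, 0.1]
opening: 0.003
grasp_force: 0.0
```

Request:
arm_command(plan="0 0 0 0 0 -3 1;0 0 0 0 0 -3 1;0 0 0 0 0 -3 1;0 0 0 0 0 -2 1;0 0 0 0 0 -1.2 1;0 0 0 0 0 -0.5 1;0 0 0 0 0 0 1;0 0 0 0 0 0 1")

```text
clock: 2.43
eef_pos: [0.5775, 0.0751, 0.1052]
eef_rot: [1.0, 0.001, 0.001, -0.0]
contact_force: [0.1, 0.8, 1.0]
opening: -0.001
grasp_force: 0.0
```

```bash
python3 - <<'E'
from h import *
a=cv2.resize(cams.get_image("side")[120:330,160:440,::-1],None,fx=2.8,fy=2.8,interpolation=2)
cv2.imwrite("pics/s1.png",a)
E
```

```text
(no output)
```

View pics/s1.png

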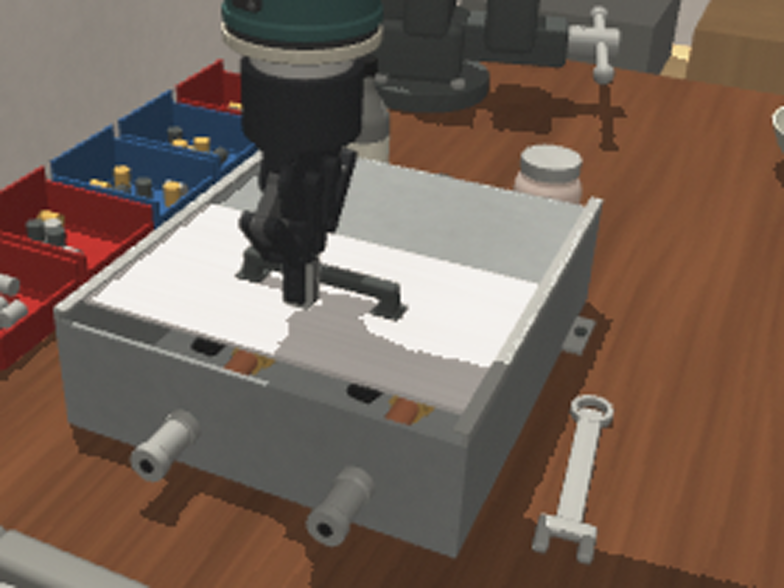

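The closed fingers (crop about (305,290)) stand on the outer side of the bar, which runs (250,260)–(395,300). They are just above the cover, so I'll push right.

Request:
arm_command(plan="0 0 0 0 -0.5 -0.2 1;0 0 0 0 -0.5 0 1;0 0 0 0 -0.8 0 1;0 0 0 0 -0.8 0 1;0 0 0 0 -0.8 0 1;0 0 0 0 -0.8 0 1;0 0 0 0 -0.8 0 1;0 0 0 0 -0.8 0 1;0 0 0 0 -0.8 0 1;0 0 0 0 -0.8 0 1;0 0 0 0 -0.8 0 1;0 0 0 0 -0.8 0 1;0 0 0 0 -0.8 0 1;0 0 0 0 -0.8 0 1;0 0 0 0 -0.8 0 1;0 0 0 0 -0.8 0 1;0 0 0 0 -0.8 0 1;0 0 0 0 -0.8 0 1;0 0 0 0 0 0 1;0 0 0 0 0 0 1")

```text
clock: 4.15
eef_pos: [0.5768, -0.0641, 0.102]
eef_rot: [1.0, 0.001, -0.0, 0.0]
contact_force: [-0.6, -0.2, 0.1]
opening: -0.005
grasp_force: 0.0
```

Request:
arm_command(plan="0 0 0 0 -0.4 0 1;0 0 0 0 -0.3 0 1;0 0 0 0 -0.2 0 1;0 0 0 0 0 0 1;0 0 0 0 0 0 1")

```text
clock: 4.57
eef_pos: [0.5769, -0.0697, 0.1021]
eef_rot: [1.0, 0.002, -0.0, -0.001]
contact_force: [-0.8, 12.8, 0.6]
opening: 0.002
grasp_force: 6.5
```

```bash
python3 - <<'E'
from h import *
a=cv2.resize(cams.get_image("top")[120:265,200:400,::-1],None,fx=4,fy=4,interpolation=2)
cv2.imwrite("pics/c1.png",a)
E
```

```text
(no output)
```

View pics/c1.png

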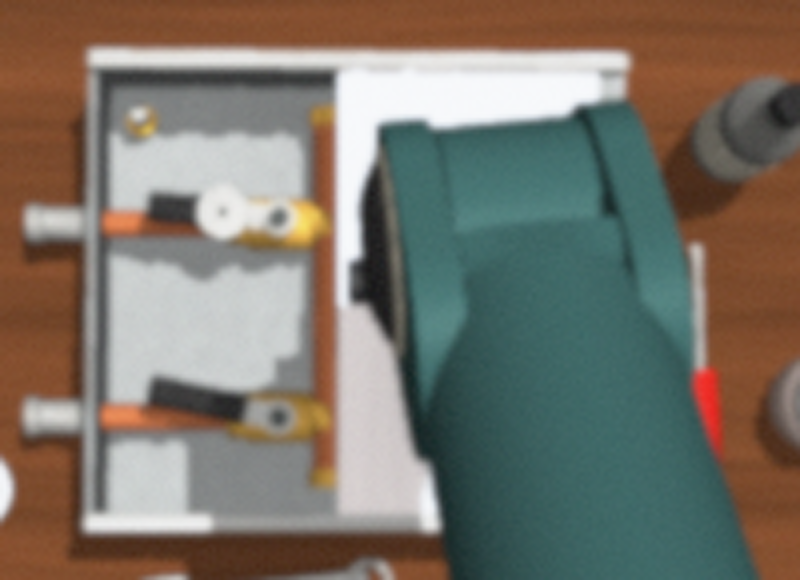

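The cover is against its stop (edge at crop column 337, about 154 mm open, 12.8 N). The rear valve is the marked one: disc at crop (222,211), stem (278,217), handle end (150,207). The plain handle points to (150,385) and the nipple is at (141,122).

```bash
python3 - <<'E'
from h import *
f=lambda u,v:(u/4+199.6,v/4+119.6)
S=ray("top",f(278,217),.08);D=ray("top",f(222,211),.08);T=ray("top",f(150,207),.077);print(S,D,T,ray("top",f(141,122),.038))
print(np.linalg.norm(S-D),np.linalg.norm(T-S),np.arctan2((D-S)[0],(D-S)[1]),np.arctan2((T-S)[0],(T-S)[1]))
s=np.array([.627,.029]);r=.070
for a in np.radians([5,15,25,35,45,55,65,75,85,90]):
    n=np.array([np.cos(a),-np.sin(a)]);u=np.array([np.sin(a),np.cos(a)])
    print(round(np.degrees(a)),np.round(s+r*u-n*(.010+.011*np.cos(a)+.0145*np.sin(a)),4))
E
```

```text
[0.62703338 0.02982165 0.08      ] [0.63090634 0.06551263 0.08      ] [0.63387925 0.11156129 0.077     ] [0.6956163 0.1207927 0.038    ]
0.03590049775909495 0.08208065678697604 0.10809057943503694 0.08355704951667678
5 [0.611  0.1007]
15 [0.6216 0.1029]
25 [0.6329 0.1035]
35 [0.6448 0.102 ]
45 [0.6567 0.0983]
55 [0.6682 0.0922]
65 [0.6787 0.0838]
75 [0.6877 0.0731]
85 [0.6945 0.0604]
90 [0.697  0.0535]
```

Request:
arm_command(plan="0 0 0 0 0.5 0 1;0 0 0 0 1 0 1;0 0 0 0 0 2 1;0 0 0 0 0 3 1;0 0 0 0.3 2 1 1;0 0 0 0.3 3 0 1;0 0 0 0.3 3 0 1;0 0 0 0.3 3 0 1;0 0 0 0.3 3 0 1;0 0 0 0.3 1.4 0 1;0 0 0 0 0 0 1;0 0 0 0 0 0 1")

```text
clock: 5.62
eef_pos: [0.5949, 0.0976, 0.1621]
eef_rot: [1.0, 0.002, -0.0, 0.0]
contact_force: [0.6, -0.9, 0.0]
opening: -0.003
grasp_force: 0.0
```

The measured stem, disc radius (35.9 mm) and handle angle (about 0.1 rad) agree with the given sizes. Descending beside the handle.

Request:
arm_command(plan="0 0 0 0 0 -3 1;0 0 0 0 0 -3 1;0 0 0 0 0.2 -2 1;0 0 0 0 0 -1.2 1;0 0 0 0 0 -0.8 1;0 0 0 0 0 0 1;0 0 0 0 0 0 1")

```text
clock: 6.2
eef_pos: [0.5954, 0.0986, 0.0629]
eef_rot: [1.0, 0.001, 0.0, 0.0]
contact_force: [0.1, 0.2, -0.0]
opening: -0.002
grasp_force: 0.0
```

Request:
arm_command(plan="0 0 0 0.8 0.1 0 1;0 0 0 0.8 0.1 -0.1 1;0 0 0 0.53 0.11 0 1;0 0 0 0.53 0.11 0 1;0 0 0 0.57 0.03 0 1;0 0 0 0.57 0.03 0 1;0 0 0 0.6 -0.07 0 1;0 0 0 0.6 -0.07 0 1;0 0 0 0.6 -0.18 0 1;0 0 0 0.6 -0.18 0 1;0 0 0 0.57 -0.3 0 1;0 0 0 0.57 -0.3 0 1;0 0 0 0.52 -0.42 0 1;0 0 0 0.52 -0.42 0 1;0 0 0 0.45 -0.53 0 1;0 0 0 0.45 -0.53 0 1;0 0 0 0.34 -0.63 0 1;0 0 0 0.34 -0.63 0 1;0 0 0 0 0 0 1;0 0 0 0 0 0 1")

```text
clock: 7.87
eef_pos: [0.6952, 0.0613, 0.0615]
eef_rot: [1.0, 0.001, 0.0, -0.0]
contact_force: [0.6, 0.4, -1.4]
opening: -0.001
grasp_force: 0.0
```

Request:
arm_command(plan="0 0 0 0.1 -0.4 0 1;0 0 0 0 -0.4 0 1;0 0 0 0 -0.3 0 1;0 0 0 0 -0.2 0 1;0 0 0 0 0 0 1;0 0 0 0 0 0 1;0 0 0 0 0 0 1")

```text
clock: 8.45
eef_pos: [0.6964, 0.0526, 0.0618]
eef_rot: [1.0, 0.003, 0.001, -0.002]
contact_force: [5.4, 17.5, -4.6]
opening: -0.002
grasp_force: 8.7
```

It is firm against the stop where expected. Backing off and lifting.

Request:
arm_command(plan="0 0 0 0 0.6 0 1;0 0 0 0 0.8 0 1;0 0 0 0 0.4 0 1;0 0 0 0 0 1 1;0 0 0 0 0 3 1;0 0 0 0 0 3 1;0 0 0 0 0 3 1;0 0 0 -2 0 3 1;0 0 0 -3.5 0 2 1;0 0 0 -3.5 0 2 1;0 0 0 -3.5 -1 1 1;0 0 0 -3.5 -2 0 1;0 0 0 -3.5 -3 0 1;0 0 0 -3 -3 0 1;0 0 0 -2 -3 0 1;0 0 0 -1 -3 0 1;0 0 0 0 -3 0 1;0 0 0 0 -3 0 1;0 0 0 0 0 0 1;0 0 0 0 0 0 1")

```text
clock: 10.12
eef_pos: [0.4442, -0.1419, 0.242]
eef_rot: [1.0, -0.0, 0.0, 0.0]
contact_force: [-0.7, 0.4, -0.0]
opening: 0.0
grasp_force: 0.0
```

```bash
python3 - <<'E'
from h import *
cv2.imwrite("pics/t2.png",cams.get_image("top")[:,:,::-1])
E
```

```text
(no output)
```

View pics/t2.png

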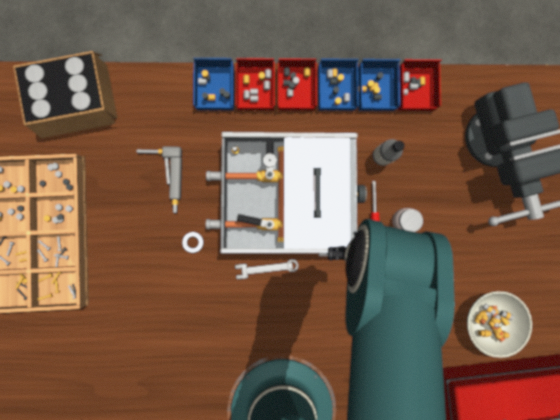

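The cover is open (edge at column 284). The disc handle points straight away from the robot (disc at (269,160), stem at (269,174)). The plain handle, the nipple at (235,151) and the visible bystanders are where they were.

```bash
python3 -c "
from rig import bot;print(bot.sign_off())"
```

```text
the job is handed in; nothing more can be done
None
```

The job is handed in after about 10 s of robot time: the cover was pushed to its stop and the disc-marked (rear) handle was pushed shut against its stop; in the last picture the plain handle and the visible loose things looked unmoved, though the arm hid part of the screwdriver and jar, and no verdict came back.

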